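Set out the sweet-shop gift display

ROBOT

A 7-joint arm with a two-finger parallel gripper is mounted at the origin on the work surface. World frame = base frame: x ahead of the robot, y to its left, z up, the work surface at z = 0. Lengths are in m, angles in rad, forces in N, time in s.
With the tool pointing down it reaches from about 0.425 to 1.025 m from the base axis. Payload 9.4 kg.
Tool frame: the origin (TCP) lies at the very end of the fingers, on their centre line; the grasp point (between the pads) lies 19 mm behind it (ctrl.hold_point_z is the z of the grasp point in the tool frame, in m); z points along the fingers, y is the line along which they close (so a half turn about z gives the same grasp; the last joint's range is limited). The gripper opens to 85 mm and grips with 20 to 120 N. Pads are 22 mm wide; open, the fingers measure 114 mm over their backs; the gripper's body (76 mm by 85 mm) begins 54 mm behind the grasp point. The pads swing forward as they close: fully open they stand 13 mm farther back than shut.
Start: joints at [-1.245, 0.599, -0.003, 1.599, 0.002, 0.943, -0.08], TCP at [0.284, 0.667, 0.231] pointing down, gripper open.
Joint ranges: [-2.57, 2.57], [-0.35, 1.97], [-1.29, 1.29], [0.11, 2.56], [-1.05, 4.19], [0.11, 1.86], [-2.63, 2.63]. Speed limits (rad/s): [2.22, 2.22, 3.01, 3.01, 3.14, 3.14, 3.14].

INTERFACE

Orientations are given as a rotation vector (axis times angle).
In Python, from workcell import ctrl, get_image, camera_info gives the robot as it stands.
- The arm moves only by the tool apply_moves, never from a script. Its argument "motion" is a list of rows, each a list of 5 numbers: the shift along the tool's x, y, z in m, then the turn about the tool's z in degrees, then the opening, from -1 (shut) to 1 (fully open). A call has 1 to 12 rows; each row is the pose to reach, as a shift and turn from the pose commanded when the call began, along the tool's axes at that moment; what a row does not reach only later rows make up. A row lasts 1/12 s, in which the tool goes at most 41.7 mm and 7.16 degrees, less where a joint would pass 70% of its speed; a pose out of reach is approached as far as the arm can. A call with a gripper value outside its range is refused whole. The fingers move at their own pace and stop on an object; "force" is the grip in N (left out, the last holds). Time passes only in rows, so rows that repeat a pose let the fingers close. It gives the time, the measured TCP pose, the force, the opening and the grip force at its end, in the units of the state.
- ctrl.read_state(): the state, without advancing time (a new reading comes with each control period).
- get_image(name): name is "scene" or "top" or "wrist"; returns (picture, depth): 480x640x3 uint8, red, green, blue; 480x640 float32, m along the optical axis (not along the pixel's ray), 0 where there is no reading.
- camera_info(name): a dict with "K" (3x3 intrinsics, pixels), "origin" and "orientation" of the camera in the world. Camera axes: x right, y down, z forward; pixel columns grow to the right and rows downward; lengths in m; the calibration is good to about 2 mm. A picture is of the moment at which its call begins: read the wrist's pose just before it. camera_info takes no time and is no camera call; for the wrist camera it gives the pose at the moment of the call.
- ctrl.job_done(): hands the job in; it is judged then, once.
The state is a dict: "time_s": time; "joint_positions": joint angles; "qd": joint speeds; "joint_efforts": joint torques, N m; "tool_pos": TCP position; "eef_rot": TCP orientation; "force": force on the tool from outside, world axes, zero at the start; "moment": the same for the moment, N m; "width": opening from 0.0 (shut) to 1.0 (fully open); "gripper_force": force on a finger pad.
Only numpy, scipy, OpenCV 4.12 (cv2) and the standard library are available. Lean on these libraries where they do the work, as an engineer would, in place of code of your own. Each camera call takes 0.05 s, during which the arm holds its last target. There are 200 camera calls.

TASK

Flip the red handle of the toggle clamp over centre so that it releases the green tin, and leave it open. Then set out the display on the dark wooden board, everything upright all the time: the green tin centred on the blue tile, the red tin centred on the brass mat, the amber jar in the middle of the board midway between those two, and the small yellow tin centred on top of the green tin.

Things in the scene. Friction and masses are not known exactly. Their poses are not given: they have to be found in the camera images.
- board: Fixed dark wooden display board lying flat, 110 x 380 x 12 mm thick; origin at the centre of its underside, on the table (z = 0); y axis along its length. The brass mat and the blue tile lie on its long centre line, 130 mm either side of its centre (which is where changes); the jar belongs at the centre, straight on the wood, 12 mm above the table.
- brass_mat: Fixed round brass mat, 74 mm across and 3 mm thick, on the board; origin at the centre of its underside (z = 12 mm), so its top is 15 mm above the table.
- blue_tile: Fixed square blue ceramic tile, 74 x 74 mm and 3 mm thick, on the board; origin at the centre of its underside (z = 12 mm), so its top is 15 mm above the table.
- green_tin: Loose green round tin with closed flat lid, 56 mm across, 50 mm tall, 0.1 to 0.3 kg; origin at the centre of its underside, z up. At the start it stands in the jig, 12 mm above the table, under the clamp's rubber foot.
- red_tin: Loose red round tin with closed flat lid, 56 mm across, 50 mm tall, 0.1 to 0.3 kg; origin at the centre of its underside, z up. Starts upright on the table.
- jar: Loose amber glass jar with a white lid, 52 mm across, 70 mm tall, 0.1 to 0.3 kg; origin at the centre of its underside, z up. Starts upright on the table. In the row of jar, red and yellow tins stand a fixed wooden stamp and a white dish, under 52 mm wide and 40 mm tall, 20 mm or more clear of them.
- yellow_tin: Loose small yellow round tin, 42 mm across, 30 mm tall, under 0.11 kg; origin at the centre of its underside, z up. Starts upright on the table.
- jig: Fixed aluminium jig: base plate 12 mm thick, x -45 to 130 mm, y -50 to 50 mm in its frame; origin on the table under the centre of the tin's nest. Four 10 mm round stops, 6 mm tall, stand on the diagonals close round the tin: lift it straight up, fingers at its +y and -y sides. A bracket at x 59 to 91 mm, y -19 to 19 mm, 96 mm tall holds the clamp; hinge along y at x 75, z 82 mm.
- clamp (a joint): Toggle clamp angle in rad: 0 closed (every start; 12 mm wide arm level over the tin, red handle above it leaning 0.45 over the tin), 1.8 open (arm upright, its end 157 mm above the table, handle lying back towards jig +x). Its heavy handle stands upright at 0.45: short of about 0.6 it falls shut, beyond it falls open by itself and stays. Pushing the handle takes about 2 N.
- clamp_handle (a point): Point on the axis of the red clamp handle (20 mm thick round bar), 90 mm out from the hinge and 35 mm short of its rounded end; moves with the handle. Closed, it lies at x = 36 mm, y = 0, z = 163 mm in the jig's frame, and its axes are parallel to the jig's; they turn with the handle about y.

How it is judged:
By the outcome, as a careful person would: the job done as asked, in the order asked, and still so for the second after the job is handed in, with the robot touching nothing.
It also fails if it takes over 120 s, if anything falls off the work surface, if the arm or the gripper's body presses on something with over 40 N, if the wrist force passes 120 N, or if a joint passes its speed limit or range.

## Working session

There is one attempt and no reset: what is moved stays moved. The work goes in short steps, Python scripts to look and compute and a tool call to move; the robot and the scene stay as the last step left them, time stands still between calls to the robot, and variables do not carry over. Pictures are saved under pics/ and viewed, at most 14 in all, crops included, and the job is handed in when it is done.

Besides the shell and the picture viewer there is one more tool, called after "Emit:" as name(argument=value, ...) on one line, values as JSON. apply_moves: Moves the arm, as the interface text tells. Its arguments: {"type":"object","properties":{"motion":{"type":"array","items":{"type":"array","items":{"type":"number"}}},"force":{"type":"number"}},"required":["motion"]}

```bash
mkdir -p pics
python3 - <<'E'
from workcell import ctrl,get_image,camera_info
import cv2,numpy as np
print(ctrl.read_state())
for n in("scene","top"):
    im,d=get_image(n); cv2.imwrite(f"pics/{n}0.png",im[:,:,::-1]); np.savez(f"{n}0.npz",im=im,d=d); print(n,camera_info(n))
E
```

```text
{'time_s': 0.0, 'joint_positions': array([-1.24472561,  0.60014017, -0.00252443,  1.60015476,  0.00181845,
        0.94290726, -0.07980452]), 'qd': array([-0.00071694,  0.00300499,  0.00010239, -0.00018285,  0.00160756,
        0.000716  ,  0.00055819]), 'joint_efforts': array([ 9.50949943e-04, -7.76465464e+01,  1.56566028e+00, -2.58039612e+01,
        1.24552767e-02,  8.88426031e-03, -2.43767204e-05]), 'tool_pos': array([0.28401772, 0.66652097, 0.23039749]), 'eef_rot': array([-6.28296656e-01, -3.07796890e+00,  2.51443245e-03]), 'force': array([ 0.3715995 , -0.14232434,  0.03776608]), 'moment': array([0.0091381 , 0.01084816, 0.04027282]), 'gripper_force': 0.0, 'width': 0.9990405792657805}
scene {'K': array([[436.86812402,   0.        , 323.103632  ],
       [  0.        , 436.86812402, 242.58511499],
       [  0.        ,   0.        ,   1.        ]]), 'origin': array([1.12202353, 0.08115824, 0.9188056 ]), 'orientation': array([-1.68272227, -2.07118424,  0.65800843])}
top {'K': array([[486.92653327,   0.        , 311.47199859],
       [  0.        , 486.92653327, 238.63011828],
       [  0.        ,   0.        ,   1.        ]]), 'origin': array([ 0.40258092, -0.03278794,  0.99682309]), 'orientation': array([-2.12354023,  2.11992176, -0.19839048])}
```

View pics/top0.png

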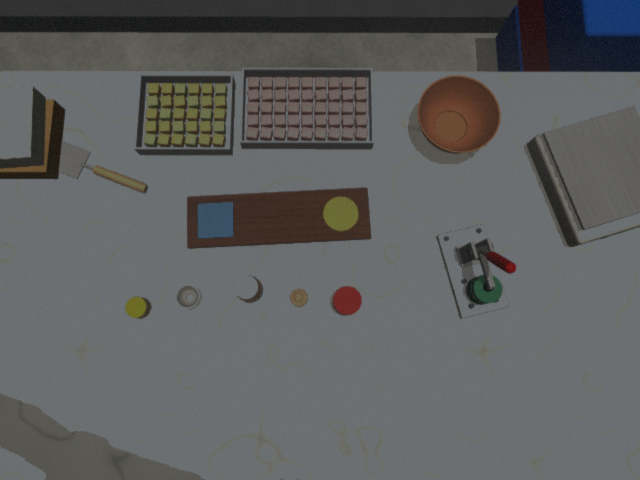

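View pics/scene0.png

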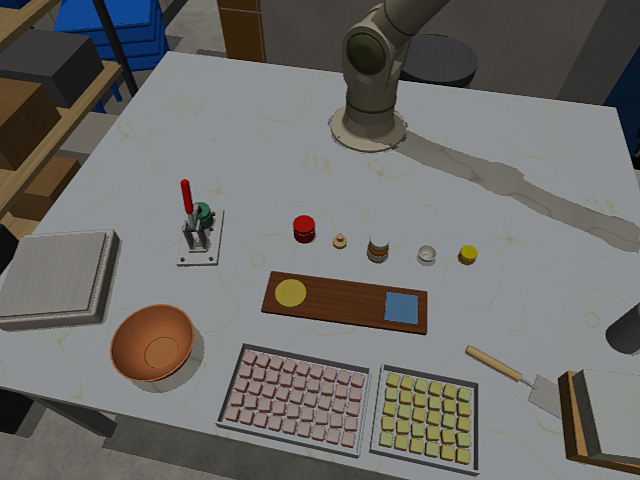

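The top view shows the board at about (187–370, 188–247), with the tile at (216,219) and the mat at (341,213). The row along y≈300 holds yellow (137,307), dish (188,297), jar (249,288), stamp (299,297) and red (347,300). The jig is at about (475,270), with the green tin (485,290) at its lower end and the red handle at (500,260). The scene view agrees.

```bash
cat > h.py <<'E'
import numpy as np,cv2
from scipy.spatial.transform import Rotation as R
from workcell import ctrl,get_image,camera_info
def rays(ci,uv):
    uv=np.atleast_2d(uv).astype(float);K=ci["K"]
    d=np.c_[(uv[:,0]-K[0,2])/K[0,0],(uv[:,1]-K[1,2])/K[1,1],np.ones(len(uv))]
    return d@R.from_rotvec(ci["orientation"]).as_matrix().T
def plane(ci,uv,z):
    d=rays(ci,uv);o=np.array(ci["origin"]);return o+d*((z-o[2])/d[:,2])[:,None]
def cloud(ci,dep):
    v,u=np.mgrid[:480,:640];d=rays(ci,np.c_[u.ravel(),v.ravel()])
    return (np.array(ci["origin"])+d*dep.reshape(-1,1)).reshape(480,640,3)
def hsv(im): return cv2.cvtColor(im,cv2.COLOR_RGB2HSV)
def big(m,win=None):
    m=m.astype(np.uint8)
    if win: w=np.zeros_like(m);w[win[1]:win[3],win[0]:win[2]]=1;m=m*w
    c,_=cv2.findContours(m,cv2.RETR_EXTERNAL,cv2.CHAIN_APPROX_NONE);return max(c,key=cv2.contourArea)
def tool(st):  # tool axes in world
    return R.from_rotvec(st["eef_rot"]).as_matrix()
E
python3 - <<'E'
from h import *
f=np.load("top0.npz");im,d=f["im"],f["d"];ci=camera_info("top");C=cloud(ci,d);H=hsv(im);h,s,v=H[...,0],H[...,1],H[...,2]
print("table z",[np.round(C[r,c],4) for r,c in((350,250),(400,500),(270,100))])
W={"red":((h<8)|(h>172),(325,280,370,325),.05),"yellow":((h>20)&(h<35),(120,290,155,325),.03),"green":((h>65)&(h<95),(460,270,510,310),.062),"mat":((h>20)&(h<35),(320,190,365,235),.015),"tile":((h>95)&(h<120),(190,195,245,245),.015)}
for n,(m,w,z) in W.items():
    cn=big(m&(s>110)&(v>40),w); P=plane(ci,cn[:,0],z)
    xy=(P[:,:2]*1000).astype(np.float32); q=C[w[1]:w[3],w[0]:w[2]].reshape(-1,3);q=q[abs(q[:,2]-z)<.005]
    print(n,"mask circ",cv2.minEnclosingCircle(xy),"ell",cv2.fitEllipse(xy)[:2],"rect",cv2.minAreaRect(xy),"depthtop",len(q),q.mean(0).round(4),cv2.minEnclosingCircle((q[:,:2]*1000).astype(np.float32)))
q=C[270:310,230:270].reshape(-1,3);q=q[abs(q[:,2]-.07)<.005];print("jar",len(q),q.mean(0),cv2.minEnclosingCircle((q[:,:2]*1000).astype(np.float32)))
cn=big((s>60)&(abs(C[...,2]-.0135)<.006),(180,180,378,255));print("board",cv2.minAreaRect((plane(ci,cn[:,0],.012)[:,:2]*1000).astype(np.float32)))
w=(430,215,520,325);cn=big((C[...,2]>.006),w);print("jig",cv2.minAreaRect((plane(ci,cn[:,0],.012)[:,:2]*1000).astype(np.float32)))
q=C[215:325,430:520].reshape(-1,3);q=q[abs(q[:,2]-.012)<.004];print("jigdepth",cv2.minAreaRect((q[:,:2]*1000).astype(np.float32)))
m=((h<8)|(h>172))&(s>110);m[:, :470]=0;m[:220]=0;m[320:]=0;m[:,530:]=0;q=C[m];print("handle",len(q),q[q[:,2].argmax()],q[q[:,2].argmin()])
E
cat > /dev/null; python3 -c "
import cv2;i=cv2.imread('pics/top0.png');cv2.imwrite('pics/jigc.png',cv2.resize(i[205:335,420:560],None,fx=4.5,fy=4.5,interpolation=2))"
```

```text
table z [array([0.3661, 0.0913, 0.0032]), array([ 0.2715, -0.4002,  0.001 ]), array([0.5261, 0.4046, 0.0006])]
red mask circ ((462.3420104980469, -99.28842163085938), 27.298282623291016) ell ((462.1549377441406, -99.123779296875), (51.960811614990234, 53.009613037109375)) rect ((461.60015869140625, -98.772216796875), (51.86156463623047, 52.36897277832031), 0.09825700521469116) depthtop 648 [ 0.4626 -0.0995  0.0502] ((462.90447998046875, -99.57112121582031), 27.784242630004883)
yellow mask circ ((449.544189453125, 315.1430358886719), 20.40964126586914) ell ((449.6232604980469, 315.34588623046875), (38.532569885253906, 38.97397232055664)) rect ((449.4505615234375, 315.6661071777344), (39.278465270996094, 37.41690444946289), 3.7725329399108887) depthtop 362 [0.4501 0.3149 0.0302] ((450.4159851074219, 315.71478271484375), 21.510604858398438)
green mask circ ((484.38079833984375, -366.9752502441406), 26.452411651611328) ell ((480.5859375, -366.72900390625), (37.91724395751953, 46.83623123168945)) rect ((478.715087890625, -365.3594055175781), (51.517330169677734, 39.60779571533203), 79.951
[... 650 characters left out ...]
0390625, 150.01747131347656), (4.228918075561523, 8.337003707885742), 0.08460639417171478) depthtop 2615 [0.6298 0.1647 0.0141] ((629.791015625, 165.87158203125), 77.2947006225586)
jar 464 [0.48611086 0.0940108  0.07026054] ((486.2035217285156, 94.02458190917969), 23.084636688232422)
board ((635.5592041015625, 39.39579772949219), (108.08634948730469, 376.8292541503906), 3.1372361183166504)
jig ((529.7966918945312, -375.4383239746094), (176.03009033203125, 138.92776489257812), 13.323577880859375)
jigdepth ((526.3648681640625, -358.0098876953125), (174.90858459472656, 100.72462463378906), 13.678104400634766)
handle 296 [ 0.40258092 -0.03278794  0.99682309] [ 0.53296288 -0.34676832  0.12935989]
```

View pics/jigc.png

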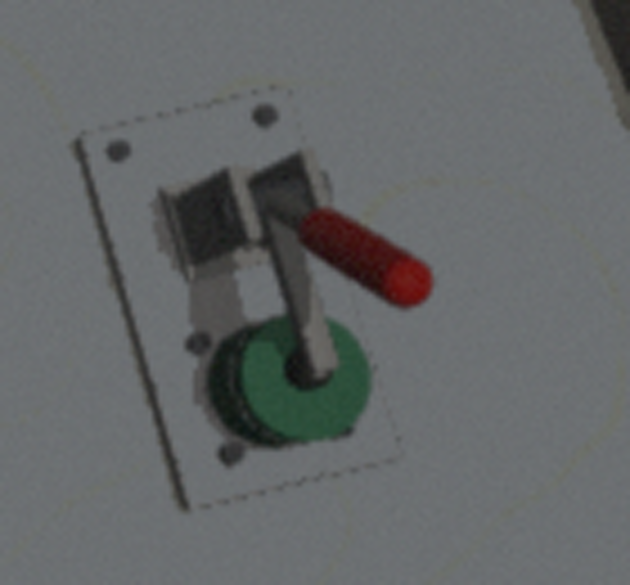

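The crop shows the clamp arm over the green tin, with the red handle above leaning toward the tin. The jig's +x axis runs up the image from tin to bracket. The measured sizes (175×101, 108×377, Ø56) match the given ones.

```bash
cat >> h.py <<'E'
J0=np.array([.4848,-.3680]);JY=13.65
def jig(x,y=0):
    a=np.radians(JY);return J0+np.array([x*np.cos(a)-y*np.sin(a),x*np.sin(a)+y*np.cos(a)])/1000
def psi():
    X=tool(ctrl.read_state())[:,0];return np.degrees(np.arctan2(X[1],X[0]))
def go(*pts):
    "each (x,y,z,psi) -> shifts along present tool axes, turn deg"
    st=ctrl.read_state();T=tool(st);p0=psi()
    print("at",np.round(st["tool_pos"],4),"psi",round(p0,2),"tilt",np.round(T[:2,2],4),"j",np.round(st["joint_positions"],2),"F",np.round(st["force"],1),"w",round(st["width"],3),"t",st["time_s"])
    for x,y,z,p in pts: print(np.round(T.T@(np.array([x,y,z])-st["tool_pos"]),4), "turn",round(-((p-p0+180)%360-180),2))
E
python3 - <<'E'
from h import *
ci=camera_info("wrist");st=ctrl.read_state();print("wristcam in tool",(tool(st).T@(ci["origin"]-st["tool_pos"])).round(3),(tool(st).T@R.from_rotvec(ci["orientation"]).as_matrix()).round(2).tolist())
f=np.load("top0.npz");im,d=f["im"],f["d"];ct=camera_info("top");H=hsv(im)
print("tile hsv",H[219,216],H[219,260])
cn=big((H[...,0]>95)&(H[...,0]<125)&(H[...,1]>100),(190,190,245,245));print(cv2.minAreaRect((plane(ct,cn[:,0],.015)[:,:2]*1000).astype(np.float32)))
print(jig(-45),jig(100))
go((.52,.35,.231,110),(.55,-.1,.231,60),(*jig(-45),.231,JY))
E
```

```text
wristcam in tool [ 0.067 -0.001 -0.142] [[-0.0, -0.96, -0.26], [1.0, -0.0, -0.0], [0.0, -0.26, 0.96]]
tile hsv [106 107 100] [  9 115  62]
((629.3536987304688, 168.83677673339844), (71.30180358886719, 70.58483123779297), 2.5215108394622803)
[ 0.44107101 -0.37861956] [ 0.58197554 -0.34440098]
at [0.284  0.6666 0.2305] psi 156.93 tilt [-0.0004 -0.0013] j [-1.24  0.6  -0.    1.6   0.    0.94 -0.08] F [-0.6 -0.5 -0.2] w 0.999 t 0.1
[-3.412e-01 -1.988e-01 -2.000e-04] turn 46.93
[-5.452e-01 -6.010e-01  4.000e-04] turn 96.93
[-5.541e-01 -9.001e-01  8.000e-04] turn 143.28
```

Emit:
apply_moves(motion=[[-0.341,-0.199,0,47,-1],[-0.341,-0.199,0,47,-1],[-0.341,-0.199,0,47,-1],[-0.341,-0.199,0,47,-1],[-0.341,-0.199,0,47,-1],[-0.341,-0.199,0,47,-1],[-0.341,-0.199,0,47,-1],[-0.341,-0.199,0,47,-1],[-0.341,-0.199,0,47,-1],[-0.545,-0.601,0,97,-1],[-0.545,-0.601,0,97,-1],[-0.545,-0.601,0,97,-1]])

```text
time_s: 1.1
tool_pos: [0.5193, 0.2394, 0.231]
eef_rot: [-2.259, -2.183, 0.001]
force: [0.8, -0.8, -0.2]
width: 0.001
gripper_force: 0.0
```

```bash
python3 -c "
from h import *
go((.55,-.1,.231,60),(*jig(-45),.231,JY),(*jig(-45),.172,JY))"
```

```text
at [0.5193 0.2394 0.231 ] psi 88.06 tilt [-0.0004 -0.0003] j [-0.77  0.43  0.34  1.97 -0.2   0.77 -0.35] F [ 0.8 -0.8 -0.2] w 0.001 t 1.1
[-3.382e-01  4.220e-02  1.000e-04] turn 28.06
[-6.203e-01 -5.720e-02  2.000e-04] turn 74.41
[-0.6203 -0.0572  0.0592] turn 74.41
```

Emit:
apply_moves(motion=[[-0.338,0.042,0,28,-1],[-0.338,0.042,0,28,-1],[-0.338,0.042,0,28,-1],[-0.338,0.042,0,28,-1],[-0.338,0.042,0,28,-1],[-0.338,0.042,0,28,-1],[-0.338,0.042,0,28,-1],[-0.62,-0.057,0,74,-1],[-0.62,-0.057,0,74,-1],[-0.62,-0.057,0,74,-1],[-0.62,-0.057,0,74,-1],[-0.62,-0.057,0,74,-1]])

```text
time_s: 2.1
tool_pos: [0.4845, -0.2492, 0.2313]
eef_rot: [-3.071, -0.661, -0.0]
force: [1.0, 0.9, -0.2]
width: 0.003
gripper_force: 0.0
```

Emit:
apply_moves(motion=[[0,0,0,0,-1]])

```text
time_s: 2.18
tool_pos: [0.4821, -0.2555, 0.2321]
eef_rot: [3.07, 0.644, -0.001]
force: [1.4, -0.3, 0.3]
width: -0.001
gripper_force: 0.0
```

```bash
python3 -c "
from h import *
go((*jig(-45),.231,JY),(*jig(-45),.172,JY))"
```

```text
at [ 0.4821 -0.2555  0.2321] psi 23.67 tilt [ 0.0003 -0.0044] j [-0.09  0.45  0.67  2.04 -0.39  0.78 -0.34] F [ 1.4 -0.3  0.3] w -0.001 t 2.1833
[-0.087   0.0962  0.0016] turn 10.02
[-0.0869  0.096   0.0606] turn 10.02
```

Emit:
apply_moves(motion=[[-0.087,0.096,0,10,-1],[-0.087,0.096,0,10,-1],[-0.087,0.096,0,10,-1],[-0.087,0.096,0,10,-1],[-0.087,0.096,0.06,10,-1],[-0.087,0.096,0.06,10,-1],[-0.087,0.096,0.06,10,-1]])

```text
time_s: 2.77
tool_pos: [0.4449, -0.3694, 0.1678]
eef_rot: [-3.112, -0.4, 0.007]
force: [0.3, 0.4, 0.6]
width: 0.004
gripper_force: 0.0
```

```bash
python3 -c "
from h import *
go((*jig(-45),.172,JY),(*jig(-12),.172,JY),(*jig(95),.172,JY),(*jig(95),.25,JY))
im,d=get_image('scene');cv2.imwrite('pics/s1.png',cv2.resize(im[120:330,120:400,::-1],None,fx=2.8,fy=2.8))"
```

```text
at [ 0.4449 -0.3694  0.1678] psi 14.64 tilt [-0.005   0.0036] j [ 0.19  0.58  0.62  2.02 -0.51  0.7  -0.19] F [0.3 0.4 0.6] w 0.004 t 2.7667
[-0.0061  0.0079 -0.0042] turn 0.99
[ 0.0269  0.0085 -0.0044] turn 0.99
[ 0.1339  0.0104 -0.0048] turn 0.99
[ 0.1336  0.01   -0.0828] turn 0.99
```

View pics/s1.png

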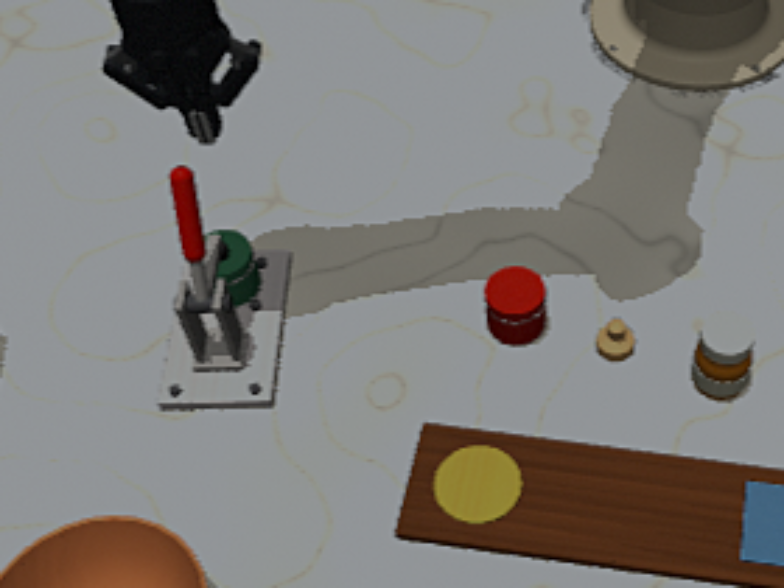

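The scene crop shows the shut gripper behind the red handle on the tin side, clear at (205,130) with the handle tip at (182,175). I'll push along tool +x.

Emit:
apply_moves(motion=[[0.02,0.003,-0.004,1,-1],[0.04,0.003,-0.004,1,-1],[0.05,0.003,-0.004,1,-1],[0.06,0.003,-0.004,1,-1],[0.07,0.003,-0.004,1,-1],[0.08,0.003,-0.004,1,-1],[0.09,0.003,-0.004,1,-1],[0.1,0.003,-0.004,1,-1],[0.11,0.003,-0.004,1,-1],[0.12,0.003,-0.004,1,-1],[0.13,0.003,-0.004,1,-1],[0.135,0.003,-0.004,1,-1]])

```text
time_s: 3.82
tool_pos: [0.5797, -0.339, 0.175]
eef_rot: [-3.119, -0.375, -0.001]
force: [0.4, 0.7, -0.5]
width: -0.0
gripper_force: 0.0
```

Emit:
apply_moves(motion=[[0,0,0,0,-1],[0,0,-0.03,0,-1],[0,0,-0.07,0,-1],[0,0,-0.08,0,-1]])

```text
time_s: 4.15
tool_pos: [0.5784, -0.3422, 0.2603]
eef_rot: [3.116, 0.37, 0.006]
force: [1.1, -1.0, 0.4]
width: -0.001
gripper_force: 0.0
```

```bash
python3 -c "
from h import *
P=JY+30
go((*jig(-40,-25),.25,P),(*jig(0),.16,P),(*jig(0),.026,P))
im,d=get_image('scene');cv2.imwrite('pics/s2.png',cv2.resize(im[120:330,120:400,::-1],None,fx=2.8,fy=2.8))"
```

```text
at [ 0.5784 -0.3422  0.2603] psi 13.54 tilt [ 0.0045 -0.0034] j [ 0.01  0.59  0.71  1.73 -0.45  0.98 -0.44] F [ 1.1 -1.   0.4] w -0.001 t 4.15
[-0.137   0.0282  0.01  ] turn -30.11
[-0.0974  0.0027  0.1   ] turn -30.11
[-0.0978  0.0022  0.234 ] turn -30.11
```

View pics/s2.png

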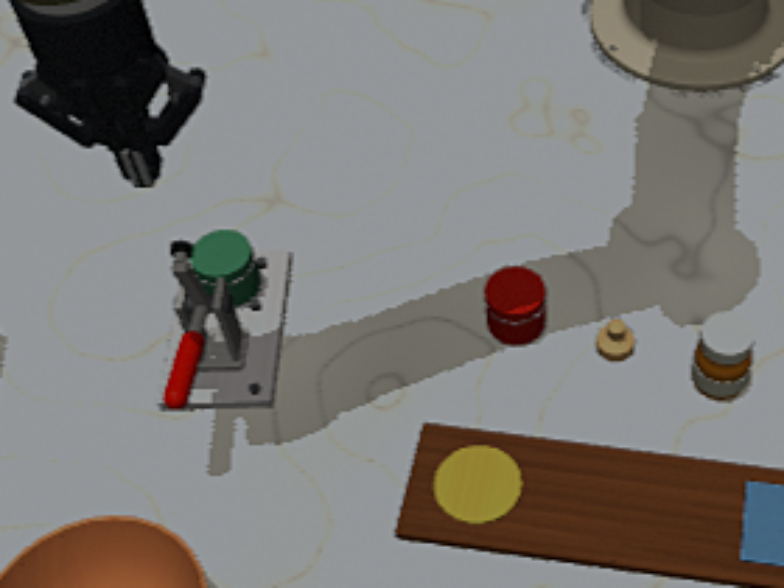

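The clamp is open: the handle lies back at (180,375), the arm is upright and the tin is free at (222,260).

Emit:
apply_moves(motion=[[-0.1,0.002,0.01,-30,1],[-0.1,0.002,0.01,-30,1],[-0.1,0.002,0.01,-30,1],[-0.1,0.002,0.01,-30,1],[-0.1,0.002,0.01,-30,1],[-0.1,0.002,0.06,-30,1],[-0.1,0.002,0.1,-30,1],[-0.1,0.002,0.1,-30,1],[-0.1,0.002,0.1,-30,1],[-0.1,0.002,0.1,-30,1]])

```text
time_s: 5.03
tool_pos: [0.4815, -0.3659, 0.1559]
eef_rot: [2.917, 1.165, -0.001]
force: [0.0, -0.3, 0.1]
width: 1.002
gripper_force: 0.0
```

```bash
python3 -c "
from h import *
P=JY+30
go((*jig(0),.16,P),(*jig(0),.026,P))
ci=camera_info('wrist');im,d=get_image('wrist');cv2.imwrite('pics/w1.png',im[:,:,::-1]);C=cloud(ci,d);H=hsv(im)
m=(H[...,0]>60)&(H[...,0]<95)&(H[...,1]>90)&(abs(C[...,2]-.062)<.006);q=C[m];print(len(q),q.mean(0) if len(q) else '',cv2.minEnclosingCircle((q[:,:2]*1000).astype(np.float32)) if len(q) else '', J0)
m=(H[...,0]>60)&(H[...,0]<95)&(H[...,1]>90);print(m.sum(), np.nanpercentile(C[m][:,2],[5,50,95]))"
```

```text
at [ 0.4815 -0.3659  0.1559] psi 43.55 tilt [-0.0004 -0.0003] j [ 0.24  0.59  0.48  1.97 -0.42  0.68  0.17] F [ 0.  -0.3  0.1] w 1.002 t 5.0333
[ 0.001   0.0038 -0.0041] turn -0.1
[0.001  0.0038 0.1299] turn -0.1
4516 [ 0.48481789 -0.36826636  0.06122168] ((484.0981750488281, -369.00531005859375), 27.552967071533203) [ 0.4848 -0.368 ]
10745 [0.06024968 0.21361094 0.25306168]
```

View pics/w1.png

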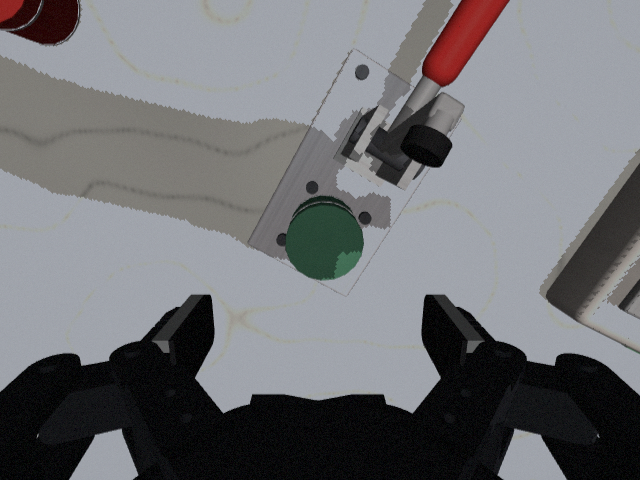

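The wrist picture shows the green lid at (325,240), unobstructed. Depth puts it at (484.5,-368.5), which agrees with the nest position. Next I descend and grip.

Emit:
apply_moves(motion=[[0.001,0.004,0.03,0,1],[0.001,0.004,0.06,0,1],[0.001,0.004,0.09,0,1],[0.001,0.004,0.11,0,1],[0.001,0.004,0.12,0,1],[0.001,0.004,0.128,0,1],[0.001,0.004,0.128,0,1],[0.001,0.004,0.128,0,1]])

```text
time_s: 5.75
tool_pos: [0.4852, -0.3683, 0.0286]
eef_rot: [2.915, 1.166, 0.002]
force: [0.8, 1.0, -0.5]
width: 1.002
gripper_force: 0.0
```

```bash
python3 -c "
from h import *
P=JY+30
go((.4845,-.3683,.026,P))"
```

```text
at [ 0.4852 -0.3683  0.0286] psi 43.61 tilt [ 0.0015 -0.001 ] j [ 0.35  0.77  0.32  2.02 -0.55  0.44  0.28] F [ 0.8  1.  -0.5] w 1.002 t 5.75
[-0.0005 -0.0005  0.0026] turn -0.04
```

Emit:
apply_moves(motion=[[0,0,0,0,-1],[0,0,0,0,-1],[0,0,0,0,-1],[0,0,0,0,-1],[0,0,0,0,-1],[0,0,0,0,-1],[0,0,0,0,-1]], force=40)

```text
time_s: 6.33
tool_pos: [0.4852, -0.368, 0.0287]
eef_rot: [2.915, 1.167, 0.002]
force: [-1.4, 1.0, 7.7]
width: 0.644
gripper_force: 41.1
```

Emit:
apply_moves(motion=[[0,0,-0.01,0,-1],[0,0,-0.03,0,-1],[0,0,-0.06,0,-1],[0,0,-0.09,0,-1],[0,0,-0.12,0,-1],[0,0,-0.12,0,-1],[0,0,-0.12,0,-1]])

```text
time_s: 6.92
tool_pos: [0.4854, -0.368, 0.1496]
eef_rot: [2.914, 1.167, 0.004]
force: [-0.3, 0.5, -1.8]
width: 0.647
gripper_force: 42.7
```

```bash
python3 -c "
from h import *
go((.52,-.20,.15,70),(.6287,.1691,.15,93),(.6287,.1691,.0325,93))"
```

```text
at [ 0.4854 -0.368   0.1496] psi 43.64 tilt [ 0.0034 -0.0017] j [ 0.24  0.6   0.48  1.97 -0.44  0.67  0.18] F [-0.3  0.5 -1.8] w 0.647 t 6.9167
[ 0.141  -0.0976 -0.0006] turn -26.36
[ 0.4744 -0.2897 -0.0008] turn -49.36
[ 0.4743 -0.2901  0.1167] turn -49.36
```

Emit:
apply_moves(motion=[[0.017,-0.01,0,-2,-1],[0.05,-0.03,0,-5,-1],[0.08,-0.049,0,-9,-1],[0.11,-0.067,0,-13,-1],[0.14,-0.086,0,-16,-1],[0.17,-0.104,0,-19,-1],[0.2,-0.122,0,-22,-1],[0.23,-0.14,0,-25,-1],[0.26,-0.159,0,-28,-1],[0.29,-0.177,0,-31,-1],[0.32,-0.195,0,-34,-1],[0.35,-0.214,0,-37,-1]])

```text
time_s: 7.92
tool_pos: [0.5897, 0.0305, 0.1463]
eef_rot: [-2.392, -2.035, 0.003]
force: [0.9, 0.5, -1.5]
width: 0.64
gripper_force: 42.7
```

```bash
python3 -c "
from h import *
go((.6287,.1691,.15,93),(.6287,.1691,.032,93))"
```

```text
at [0.5897 0.0305 0.1463] psi 80.77 tilt [-0.0019 -0.0003] j [-0.38  0.57  0.35  2.   -0.32  0.62  0.02] F [ 0.9  0.5 -1.5] w 0.64 t 7.9167
[ 0.1431  0.0163 -0.0038] turn -12.23
[0.1432 0.0165 0.1142] turn -12.23
```

Emit:
apply_moves(motion=[[0.025,0.003,0,-2,-1],[0.055,0.006,0,-5,-1],[0.085,0.009,0,-8,-1],[0.11,0.012,0,-11,-1],[0.13,0.015,0,-12,-1],[0.143,0.016,0,-12,-1],[0.143,0.016,0,-12,-1],[0.143,0.016,0,-12,-1],[0.143,0.016,0,-12,-1]])

```text
time_s: 8.67
tool_pos: [0.6289, 0.1651, 0.1471]
eef_rot: [2.173, 2.268, -0.002]
force: [0.8, -0.2, -1.0]
width: 0.644
gripper_force: 42.7
```

```bash
python3 -c "
from h import *
go((.6291,.1691,.05,93),(.6291,.1691,.032,93))"
```

```text
at [0.6289 0.1651 0.1471] psi 92.47 tilt [-0.0007 -0.0014] j [-0.55  0.62  0.31  1.86 -0.28  0.7  -0.03] F [ 0.8 -0.2 -1. ] w 0.644 t 8.6667
[0.0041 0.0004 0.0971] turn -0.53
[0.0041 0.0004 0.1151] turn -0.53
```

Emit:
apply_moves(motion=[[0.004,0,0.02,-0.5,-1],[0.004,0,0.05,-0.5,-1],[0.004,0,0.08,-0.5,-1],[0.004,0,0.1,-0.5,-1],[0.004,0,0.105,-0.5,-1],[0.004,0,0.105,-0.5,-1],[0.004,0,0.105,-0.5,-1]])

```text
time_s: 9.25
tool_pos: [0.6297, 0.1699, 0.0431]
eef_rot: [2.162, 2.279, 0.0]
force: [0.3, 0.4, -1.0]
width: 0.643
gripper_force: 42.8
```

```bash
python3 -c "
from h import *
go((.6291,.1691,.032,93))"
```

```text
at [0.6297 0.1699 0.0431] psi 93.02 tilt [ 0.0006 -0.0004] j [-0.5   0.76  0.24  1.91 -0.34  0.51  0.02] F [ 0.3  0.4 -1. ] w 0.643 t 9.25
[-0.0008 -0.0006  0.0111] turn 0.02
```

Emit:
apply_moves(motion=[[-0.001,-0.001,0.005,0,-1],[-0.001,-0.001,0.008,0,-1],[-0.001,-0.001,0.01,0,-1],[-0.001,-0.001,0.0105,0,-1],[-0.001,-0.001,0.0105,0,-1]])

```text
time_s: 9.67
tool_pos: [0.6283, 0.1703, 0.032]
eef_rot: [2.16, 2.281, 0.0]
force: [0.3, -0.5, -1.2]
width: 0.647
gripper_force: 42.8
```

Emit:
apply_moves(motion=[[0,0,0.001,0,-1],[0,-0.001,0.001,0,-1],[0,-0.001,0.001,0,-1]])

```text
time_s: 9.92
tool_pos: [0.6282, 0.1703, 0.0317]
eef_rot: [2.159, 2.28, 0.003]
force: [0.2, 0.2, 6.0]
width: 0.645
gripper_force: 43.4
```

```bash
python3 -c "
from h import *
go((.6291,.1691,.031,93))"
```

```text
at [0.6282 0.1703 0.0317] psi 93.12 tilt [0.0023 0.0005] j [-0.5   0.78  0.23  1.92 -0.34  0.48  0.03] F [0.2 0.2 6. ] w 0.645 t 9.9167
[-0.0012  0.0008  0.0007] turn 0.12
```

Emit:
apply_moves(motion=[[0,0,0,0,1],[0,0,0,0,1],[0,0,0,0,1],[0,0,0,0,1],[0,0,0,0,1],[0,0,-0.02,0,1],[0,0,-0.06,0,1],[0,0,-0.1,0,1],[0,0,-0.12,0,1],[0,0,-0.12,0,1]])

```text
time_s: 10.75
tool_pos: [0.6297, 0.1704, 0.1558]
eef_rot: [2.158, 2.278, 0.01]
force: [0.3, 0.2, -0.7]
width: 1.003
gripper_force: 0.0
```

```bash
cat >> h.py <<'E'
def lid(cam,hr,z,near,smin=90):
    "circle of lid points at height z near a place, from depth; and from colour contour on plane z"
    ci=camera_info(cam);im,d=get_image(cam);C=cloud(ci,d);H=hsv(im)
    m=(C[...,2]>z-.006)&(C[...,2]<z+.006)&(np.hypot(C[...,0]-near[0],C[...,1]-near[1])<.06)
    if hr is not None:
        lo,hi=hr;hh=H[...,0].astype(int);m&=((hh>=lo)&(hh<=hi) if lo<=hi else (hh>=lo)|(hh<=hi))&(H[...,1]>smin)
    if m.sum()<50: print(cam,"none",m.sum());return
    cn=big(m);P=plane(ci,cn[:,0],z)[:,:2]*1000
    c,a,_=cv2.fitEllipse(P.astype(np.float32));b=cv2.boundingRect(cn);print(cam,"n",m.sum(),"z",C[m][:,2].mean().round(4),"ell",np.round(c,1),np.round(a,1),"circ",np.round(cv2.minEnclosingCircle(P.astype(np.float32))[0],1),"bbox",b)
E
python3 -c "
from h import *
for c in('wrist','top','scene'): lid(c,(60,95),.065,(.629,.169))
for c in('wrist','top','scene'): lid(c,(95,125),.015,(.629,.169))
go((.55,-.02,.15,93),(.4625,-.0994,.14,93),(.4625,-.0994,.016,93))"
```

```text
wrist n 4650 z 0.0642 ell [627. 170.] [53.9 54. ] circ [627.  169.9] bbox (275, 207, 79, 76)
top n 152 z 0.0657 ell [633.4 156.2] [23.1 40.7] circ [629.4 154.2] bbox (209, 204, 15, 21)
scene n 406 z 0.0655 ell [632.7 168.5] [49.4 55.5] circ [631.3 168.9] bbox (393, 286, 25, 24)
wrist n 2581 z 0.0143 ell [627.9 163.7] [77.  94.6] circ [627.7 168.9] bbox (274, 187, 93, 88)
top n 342 z 0.0156 ell [631.5 171.9] [79.  84.6] circ [630.  168.7] bbox (199, 202, 34, 36)
scene n 360 z 0.0156 ell [629.  168.6] [76.8 84.1] circ [631.5 167.5] bbox (384, 292, 34, 32)
at [0.6264 0.1699 0.1494] psi 93.13 tilt [-0.0022 -0.0008] j [-0.56  0.62  0.31  1.86 -0.28  0.7  -0.02] F [ 0.4 -0.1  0.2] w 1.004 t 11.05
[-0.1855 -0.0867 -0.0003] turn 0.13
[-0.26   -0.1784  0.0099] turn 0.13
[-0.2599 -0.1781  0.1339] turn 0.13
```

Wrist view: tin lid against tile centre is within about 1.3 mm. On to the red tin.

Emit:
apply_moves(motion=[[-0.034,-0.023,0,0,1],[-0.067,-0.046,0,0,1],[-0.1,-0.07,0,0,1],[-0.133,-0.092,0,0,1],[-0.166,-0.115,0,0,1],[-0.2,-0.138,0,0,1],[-0.23,-0.16,0,0,1],[-0.26,-0.178,0.01,0,1],[-0.26,-0.178,0.01,0,1],[-0.26,-0.178,0.01,0,1],[-0.26,-0.178,0.01,0,1]])

```text
time_s: 11.97
tool_pos: [0.4638, -0.0991, 0.1403]
eef_rot: [-2.16, -2.28, 0.001]
force: [1.2, 0.3, -0.1]
width: 1.001
gripper_force: 0.0
```

```bash
python3 -c "
from h import *
lid('wrist',(172,8),.05,(.4625,-.0994))
go((.4625,-.0994,.14,93),(.4625,-.0994,.0165,93))"
```

```text
wrist n 4752 z 0.0492 ell [461.2 -99.6] [54.  54.7] circ [461.3 -99.6] bbox (276, 207, 80, 77)
at [ 0.4642 -0.0984  0.1404] psi 93.18 tilt [-0.0004  0.0003] j [-0.09  0.46  0.25  2.26 -0.26  0.45  0.42] F [0.2 0.2 1. ] w 1.0 t 12.0167
[-0.0009 -0.0018  0.0004] turn 0.18
[-0.0009 -0.0017  0.1239] turn 0.18
```

Emit:
apply_moves(motion=[[-0.001,-0.002,0.03,0,1],[-0.001,-0.002,0.06,0,1],[-0.001,-0.002,0.09,0,1],[-0.001,-0.002,0.11,0,1],[-0.001,-0.002,0.12,0,1],[-0.001,-0.002,0.124,0,1],[-0.001,-0.002,0.124,0,1],[-0.001,-0.002,0.124,0,1]])

```text
time_s: 12.68
tool_pos: [0.4622, -0.1, 0.0174]
eef_rot: [2.159, 2.282, 0.001]
force: [0.6, 0.5, -0.3]
width: 1.0
gripper_force: 0.0
```

Emit:
apply_moves(motion=[[0,0,0,0,-1],[0,0,0,0,-1],[0,0,0,0,-1],[0,0,0,0,-1],[0,0,0,0,-1],[0,0,0,0,-1]], force=40)

```text
time_s: 13.18
tool_pos: [0.4624, -0.1003, 0.018]
eef_rot: [2.159, 2.28, 0.002]
force: [0.2, 1.1, 10.0]
width: 0.644
gripper_force: 40.4
```

Emit:
apply_moves(motion=[[0,0,-0.01,0,-1],[0,0,-0.03,0,-1],[0,0,-0.06,0,-1],[0,0,-0.08,0,-1],[0,0,-0.08,0,-1],[0,0,-0.08,0,-1]])

```text
time_s: 13.68
tool_pos: [0.4623, -0.1002, 0.0982]
eef_rot: [2.158, 2.28, 0.003]
force: [-0.1, 0.1, -2.5]
width: 0.644
gripper_force: 43.6
```

```bash
python3 -c "
from h import *
go((.6432,-.0905,.1,93),(.6432,-.0905,.032,93))"
```

```text
at [ 0.4623 -0.1002  0.0982] psi 93.15 tilt [ 0.0031 -0.0002] j [-0.05  0.54  0.2   2.29 -0.31  0.33  0.48] F [-0.1  0.1 -2.5] w 0.644 t 13.6833
[-0.0003  0.1811 -0.0012] turn 0.15
[-0.0003  0.1809  0.0668] turn 0.15
```

Emit:
apply_moves(motion=[[0,0.015,0,0,-1],[0,0.045,0,0,-1],[0,0.075,0,0,-1],[0,0.105,0,0,-1],[0,0.135,0,0,-1],[0,0.16,0,0,-1],[-0.001,0.175,0.01,0,-1],[-0.001,0.181,0.03,0,-1],[-0.001,0.181,0.05,0,-1],[-0.001,0.181,0.055,0,-1],[-0.001,0.181,0.055,0,-1],[-0.001,0.181,0.055,0,-1]])

```text
time_s: 14.68
tool_pos: [0.6417, -0.0917, 0.0412]
eef_rot: [-2.16, -2.28, 0.002]
force: [-1.1, 0.4, -1.8]
width: 0.647
gripper_force: 43.5
```

```bash
python3 -c "
from h import *
go((.6432,-.0912,.0325,93))"
```

```text
at [ 0.6417 -0.0917  0.0412] psi 93.1 tilt [-0.0018  0.0001] j [-0.09  0.76  0.22  1.92 -0.32  0.5   0.41] F [-1.1  0.4 -1.8] w 0.647 t 14.6833
[0.0004 0.0015 0.0087] turn 0.1
```

Emit:
apply_moves(motion=[[0,0.001,0.004,0,-1],[0,0.001,0.007,0,-1],[0,0.001,0.008,0,-1],[0,0.001,0.009,0,-1],[0,0.001,0.009,0,-1]])

```text
time_s: 15.1
tool_pos: [0.6436, -0.0913, 0.0332]
eef_rot: [2.16, 2.281, 0.001]
force: [-0.1, 0.2, -1.7]
width: 0.645
gripper_force: 43.7
```

Emit:
apply_moves(motion=[[0,0,0.001,0,-1],[0,0,0.001,0,-1],[0,0,0.001,0,-1]])

```text
time_s: 15.35
tool_pos: [0.6437, -0.0914, 0.0331]
eef_rot: [2.16, 2.281, 0.001]
force: [-2.8, 1.2, 10.2]
width: 0.643
gripper_force: 44.8
```

Contact. Release and go up, then measure.

Emit:
apply_moves(motion=[[0,0,0,0,1],[0,0,0,0,1],[0,0,0,0,1],[0,0,0,0,1],[0,0,0,0,1],[0,0,-0.02,0,1],[0,0,-0.06,0,1],[0,0,-0.1,0,1],[0,0,-0.12,0,1],[0,0,-0.12,0,1],[0,0,-0.12,0,1]])

```text
time_s: 16.27
tool_pos: [0.6442, -0.0914, 0.1531]
eef_rot: [2.158, 2.28, 0.003]
force: [-0.4, 0.1, -1.2]
width: 1.001
gripper_force: 0.0
```

```bash
python3 -c "
from h import *
for c in('wrist','scene'): lid(c,(172,8),.065,(.643,-.09)); lid(c,(20,35),.015,(.643,-.09))
go((.4862,.094,.15,93),(.4862,.094,.028,93))"
```

```text
wrist n 4894 z 0.0642 ell [642.5 -90.7] [54.2 54.9] circ [642.5 -90.7] bbox (277, 205, 80, 79)
wrist n 181 z 0.0142 ell [608.6 -99.4] [3.3 8.6] circ [ 608.2 -100. ] bbox (274, 233, 5, 11)
scene n 391 z 0.0653 ell [647.6 -88.2] [50.5 55.6] circ [647.3 -88.8] bbox (277, 272, 25, 22)
scene n 196 z 0.0152 ell [643.  -91.2] [68.1 71. ] circ [644.6 -91.1] bbox (275, 284, 31, 23)
at [ 0.6427 -0.0912  0.1504] psi 93.13 tilt [-0.0023  0.0002] j [-0.14  0.62  0.3   1.86 -0.27  0.7   0.37] F [ 0.5 -1.2 -0. ] w 1.001 t 16.4667
[ 0.1935 -0.1462  0.0008] turn 0.13
[ 0.1934 -0.1459  0.1228] turn 0.13
```

Emit:
apply_moves(motion=[[0.03,-0.022,0,0,1],[0.062,-0.047,0,0,1],[0.095,-0.071,0,0,1],[0.127,-0.096,0,0,1],[0.16,-0.12,0,0,1],[0.185,-0.14,0,0,1],[0.193,-0.146,0,0,1],[0.193,-0.146,0,0,1],[0.193,-0.146,0,0,1],[0.193,-0.146,0,0,1]])

```text
time_s: 17.3
tool_pos: [0.4881, 0.0923, 0.1515]
eef_rot: [2.161, 2.279, -0.0]
force: [0.1, -0.1, 0.2]
width: 1.002
gripper_force: 0.0
```

```bash
python3 -c "
from h import *
lid('wrist',None,.07,(.486,.094))
go((.4862,.094,.15,93),(.4862,.094,.028,93))"
```

```text
wrist n 3595 z 0.0692 ell [484.5  94.3] [45.  45.8] circ [484.7  94.4] bbox (280, 212, 69, 67)
at [0.4882 0.0921 0.1516] psi 93.02 tilt [ 0.0005 -0.0007] j [-0.53  0.47  0.32  2.21 -0.3   0.51  0.07] F [-0.2  0.3  0.1] w 1.0 t 17.35
[ 0.002  -0.0019  0.0016] turn 0.02
[ 0.0021 -0.002   0.1236] turn 0.02
```

Emit:
apply_moves(motion=[[0.002,-0.002,0.03,0,1],[0.002,-0.002,0.06,0,1],[0.002,-0.002,0.09,0,1],[0.002,-0.002,0.11,0,1],[0.002,-0.002,0.12,0,1],[0.002,-0.002,0.124,0,1],[0.002,-0.002,0.124,0,1],[0.002,-0.002,0.124,0,1]])

```text
time_s: 18.02
tool_pos: [0.4857, 0.0947, 0.0284]
eef_rot: [2.161, 2.28, 0.001]
force: [0.8, 0.5, 0.2]
width: 0.998
gripper_force: 0.0
```

Emit:
apply_moves(motion=[[0,0,0,0,-1],[0,0,0,0,-1],[0,0,0,0,-1],[0,0,0,0,-1],[0,0,0,0,-1],[0,0,0,0,-1]], force=40)

```text
time_s: 18.52
tool_pos: [0.4856, 0.0955, 0.0291]
eef_rot: [2.159, 2.281, 0.003]
force: [-2.1, 0.4, 14.3]
width: 0.582
gripper_force: 39.0
```

Emit:
apply_moves(motion=[[0,0,-0.01,0,-1],[0,0,-0.03,0,-1],[0,0,-0.06,0,-1],[0,0,-0.08,0,-1],[0,0,-0.08,0,-1],[0,0,-0.08,0,-1]])

```text
time_s: 19.02
tool_pos: [0.4855, 0.0958, 0.1091]
eef_rot: [2.158, 2.281, 0.004]
force: [-0.2, 0.5, -1.7]
width: 0.579
gripper_force: 42.4
```

```bash
python3 -c "
from h import *
go((.6362,.0393,.11,93),(.6362,.0393,.0405,93))"
```

```text
at [0.4855 0.0958 0.1091] psi 93.17 tilt [0.0027 0.001 ] j [-0.5   0.54  0.27  2.24 -0.36  0.4   0.12] F [-0.2  0.5 -1.7] w 0.579 t 19.0167
[-0.0647  0.1473 -0.0006] turn 0.17
[-0.0648  0.1471  0.0689] turn 0.17
```

Emit:
apply_moves(motion=[[-0.006,0.015,0,0,-1],[-0.018,0.043,0,0,-1],[-0.031,0.071,0,0,-1],[-0.043,0.1,0,0,-1],[-0.055,0.128,0,0,-1],[-0.063,0.145,0,0,-1],[-0.063,0.147,0.01,0,-1],[-0.063,0.147,0.03,0,-1],[-0.063,0.147,0.05,0,-1],[-0.063,0.147,0.058,0,-1],[-0.063,0.147,0.058,0,-1],[-0.063,0.147,0.058,0,-1]])

```text
time_s: 20.02
tool_pos: [0.6345, 0.0404, 0.049]
eef_rot: [-2.159, -2.28, 0.002]
force: [-0.3, -0.3, -1.8]
width: 0.578
gripper_force: 42.4
```

```bash
python3 -c "
from h import *
go((.6362,.0406,.041,93))"
```

```text
at [0.6345 0.0404 0.049 ] psi 93.13 tilt [-0.002  -0.0002] j [-0.31  0.74  0.24  1.95 -0.34  0.5   0.23] F [-0.3 -0.3 -1.8] w 0.578 t 20.0167
[0.0001 0.0017 0.008 ] turn 0.13
```

Emit:
apply_moves(motion=[[0,0.001,0.004,0,-1],[0,0.001,0.006,0,-1],[0,0.001,0.007,0,-1],[0,0.001,0.0075,0,-1],[0,0.001,0.0075,0,-1]])

```text
time_s: 20.43
tool_pos: [0.6364, 0.0405, 0.0426]
eef_rot: [2.16, 2.281, 0.001]
force: [0.2, 0.5, -1.7]
width: 0.579
gripper_force: 42.4
```

Emit:
apply_moves(motion=[[0,0,0.001,0,-1],[0,0,0.001,0,-1],[0,0,0.001,0,-1]])

```text
time_s: 20.68
tool_pos: [0.6364, 0.0404, 0.0414]
eef_rot: [2.16, 2.281, 0.0]
force: [0.8, 0.3, -0.9]
width: 0.579
gripper_force: 42.4
```

Emit:
apply_moves(motion=[[0,0,0.001,0,-1],[0,0,0.001,0,-1],[0,0,0.001,0,-1]])

```text
time_s: 20.93
tool_pos: [0.6364, 0.0404, 0.0413]
eef_rot: [2.16, 2.281, 0.001]
force: [-3.6, 1.4, 9.3]
width: 0.578
gripper_force: 43.4
```

Emit:
apply_moves(motion=[[0,0,0,0,1],[0,0,0,0,1],[0,0,0,0,1],[0,0,0,0,1],[0,0,0,0,1],[0,0,-0.02,0,1],[0,0,-0.06,0,1],[0,0,-0.1,0,1],[0,0,-0.12,0,1],[0,0,-0.12,0,1],[0,0,-0.12,0,1]])

```text
time_s: 21.85
tool_pos: [0.6369, 0.0406, 0.1616]
eef_rot: [2.159, 2.28, 0.004]
force: [-0.7, 0.3, -0.1]
width: 1.001
gripper_force: 0.0
```

```bash
python3 -c "
from h import *
lid('wrist',None,.082,(.636,.039)); lid('scene',None,.082,(.636,.039))
go((.45,.3153,.15,93),(.45,.3153,.006,93))"
```

```text
wrist n 3611 z 0.0812 ell [635.4  39.3] [45.  45.8] circ [635.4  39.4] bbox (282, 217, 69, 68)
scene n 239 z 0.0824 ell [642.4  40.1] [39.5 45.5] circ [640.4  40.2] bbox (337, 279, 21, 17)
at [0.6357 0.0406 0.1594] psi 93.14 tilt [-0.0013  0.    ] j [-0.37  0.6   0.33  1.89 -0.28  0.7   0.18] F [-0.1 -0.9 -0.3] w 1.001 t 21.95
[ 0.2844 -0.1703  0.0097] turn 0.14
[ 0.2844 -0.1701  0.1537] turn 0.14
```

Emit:
apply_moves(motion=[[0.03,-0.018,0,0,1],[0.065,-0.039,0,0,1],[0.1,-0.06,0,0,1],[0.135,-0.081,0,0,1],[0.17,-0.102,0,0,1],[0.205,-0.123,0,0,1],[0.24,-0.144,0,0,1],[0.265,-0.159,0.01,0,1],[0.284,-0.17,0.02,0,1],[0.284,-0.17,0.03,0,1],[0.284,-0.17,0.03,0,1],[0.284,-0.17,0.03,0,1]])

```text
time_s: 22.95
tool_pos: [0.4508, 0.3135, 0.1291]
eef_rot: [2.16, 2.28, -0.005]
force: [-0.1, -1.0, 0.4]
width: 1.003
gripper_force: 0.0
```

```bash
python3 -c "
from h import *
lid('wrist',(20,35),.03,(.45,.3153))
go((.45,.3153,.006,93))"
```

```text
wrist n 1938 z 0.0292 ell [448.1 316.3] [39.3 40.1] circ [448.1 316.4] bbox (287, 209, 58, 57)
at [0.4516 0.3132 0.1297] psi 93.03 tilt [-0.0007 -0.0018] j [-0.94  0.56  0.34  2.11 -0.35  0.53 -0.3 ] F [-0.5 -0.1  0.8] w 0.995 t 23.0
[ 0.0024 -0.0013  0.1237] turn 0.03
```

Emit:
apply_moves(motion=[[0.002,-0.002,0.03,0,1],[0.002,-0.002,0.06,0,1],[0.002,-0.002,0.09,0,1],[0.002,-0.002,0.11,0,1],[0.002,-0.002,0.118,0,1],[0.002,-0.002,0.122,0,1],[0.002,-0.002,0.122,0,1],[0.002,-0.002,0.122,0,1]])

```text
time_s: 23.67
tool_pos: [0.4498, 0.3163, 0.0093]
eef_rot: [2.161, 2.28, 0.002]
force: [0.3, 0.2, 0.2]
width: 1.0
gripper_force: 0.0
```

Emit:
apply_moves(motion=[[0,0,0,0,-1],[0,0,0,0,-1],[0,0,0,0,-1],[0,0,0,0,-1],[0,0,0,0,-1],[0,0,0,0,-1],[0,0,0,0,-1]], force=25)

```text
time_s: 24.25
tool_pos: [0.4491, 0.317, 0.0091]
eef_rot: [-2.16, -2.281, -0.002]
force: [-0.9, -0.2, 8.1]
width: 0.484
gripper_force: 24.3
```

Emit:
apply_moves(motion=[[0,0,-0.01,0,-1],[0,0,-0.03,0,-1],[0,0,-0.06,0,-1],[0,0,-0.09,0,-1],[0,0,-0.12,0,-1],[0,0,-0.13,0,-1],[0,0,-0.13,0,-1],[0,0,-0.13,0,-1]])

```text
time_s: 24.92
tool_pos: [0.4487, 0.317, 0.1386]
eef_rot: [-2.159, -2.282, -0.002]
force: [-1.1, 0.4, -1.3]
width: 0.484
gripper_force: 25.8
```

```bash
python3 -c "
from h import *
go((.6284,.1700,.14,93),(.6284,.1700,.071,93))"
```

```text
at [0.4487 0.317  0.1386] psi 93.17 tilt [0.0006 0.0009] j [-0.96  0.54  0.35  2.1  -0.35  0.55 -0.3 ] F [-1.1  0.4 -1.3] w 0.484 t 24.9167
[-0.1567  0.1713 -0.0014] turn 0.17
[-0.1567  0.1713  0.0676] turn 0.17
```

Emit:
apply_moves(motion=[[-0.014,0.015,0,0,-1],[-0.036,0.04,0,0,-1],[-0.058,0.064,0,0,-1],[-0.08,0.088,0,0,-1],[-0.102,0.112,0,0,-1],[-0.124,0.137,0,0,-1],[-0.144,0.159,0,0,-1],[-0.155,0.171,0,0,-1],[-0.155,0.171,0.02,0,-1],[-0.155,0.171,0.04,0,-1],[-0.155,0.171,0.05,0,-1],[-0.155,0.171,0.05,0,-1]])

```text
time_s: 25.92
tool_pos: [0.6257, 0.1712, 0.0848]
eef_rot: [-2.157, -2.279, 0.008]
force: [-0.6, -0.2, -1.0]
width: 0.482
gripper_force: 25.8
```

```bash
python3 -c "
from h import *
go((.6283,.1713,.074,93))"
```

```text
at [0.6257 0.1712 0.0848] psi 93.16 tilt [-0.0059 -0.0014] j [-0.54  0.71  0.29  1.9  -0.34  0.59  0.03] F [-0.6 -0.2 -1. ] w 0.482 t 25.9167
[-0.0001  0.0027  0.0107] turn 0.16
```

Emit:
apply_moves(motion=[[0,0.001,0,0,-1],[0,0.001,0.002,0,-1],[0,0.001,0.002,0,-1],[0,0.001,0.002,0,-1]])

```text
time_s: 26.25
tool_pos: [0.6294, 0.1716, 0.0871]
eef_rot: [2.159, 2.281, 0.002]
force: [-0.8, 0.0, -0.6]
width: 0.477
gripper_force: 25.8
```

```bash
python3 -c "
from h import *
go((.6283,.1713,.074,93))"
```

```text
at [0.6294 0.1716 0.0871] psi 93.15 tilt [0.0011 0.0005] j [-0.54  0.7   0.29  1.89 -0.34  0.59  0.03] F [-0.8  0.  -0.6] w 0.477 t 26.25
[-0.0002 -0.0012  0.0131] turn 0.15
```

Emit:
apply_moves(motion=[[0,-0.001,0.004,0,-1],[0,-0.001,0.008,0,-1],[0,-0.001,0.01,0,-1],[0,-0.001,0.011,0,-1],[0,-0.001,0.012,0,-1],[0,-0.001,0.012,0,-1]])

```text
time_s: 26.75
tool_pos: [0.6282, 0.1711, 0.0743]
eef_rot: [-2.16, -2.281, 0.0]
force: [-0.3, -0.4, -1.2]
width: 0.484
gripper_force: 25.9
```

Emit:
apply_moves(motion=[[0,0,0.001,0,-1],[0,0,0.001,0,-1]])

```text
time_s: 26.92
tool_pos: [0.6282, 0.1711, 0.0742]
eef_rot: [-2.16, -2.281, -0.001]
force: [-2.1, -0.4, 9.3]
width: 0.479
gripper_force: 26.7
```

Emit:
apply_moves(motion=[[0,0,0,0,1],[0,0,0,0,1],[0,0,0,0,1],[0,0,0,0,1],[0,0,0,0,1],[0,0,-0.02,0,1],[0,0,-0.06,0,1],[0,0,-0.1,0,1],[0,0,-0.12,0,1],[0,0,-0.12,0,1],[0,0,-0.12,0,1]])

```text
time_s: 27.83
tool_pos: [0.6287, 0.1714, 0.1946]
eef_rot: [2.159, 2.281, 0.004]
force: [-0.2, 2.0, -0.5]
width: 1.006
gripper_force: 0.0
```

```bash
python3 -c "
from h import *
lid('wrist',(20,35),.095,(.628,.17)); lid('wrist',(60,95),.065,(.628,.17))
go((.55,.35,.19,93))"
```

```text
wrist n 2124 z 0.0942 ell [627.2 170.2] [39.9 40.6] circ [627.2 170.2] bbox (288, 215, 58, 57)
wrist n 805 z 0.0641 ell [627.2 167.7] [51.3 55.5] circ [627.  169.9] bbox (284, 200, 69, 54)
at [0.6274 0.1713 0.1924] psi 93.14 tilt [-0.0014 -0.0003] j [-0.59  0.58  0.37  1.83 -0.28  0.79 -0.03] F [ 0.2  0.1 -0.2] w 1.002 t 27.9333
[ 0.1827 -0.0675  0.0024] turn 0.14
```

Yellow is centred on green to within 0.3 mm. I'll move the arm clear for a final look.

Emit:
apply_moves(motion=[[0.03,-0.012,0,0,1],[0.07,-0.027,0,0,1],[0.11,-0.042,0,0,1],[0.15,-0.056,0,0,1],[0.18,-0.067,0,0,1],[0.18,-0.067,0,0,1],[0.18,-0.067,0,0,1],[0.18,-0.067,0,0,1]])

```text
time_s: 28.6
tool_pos: [0.5511, 0.3464, 0.1919]
eef_rot: [2.16, 2.281, -0.004]
force: [-0.4, -0.4, 0.1]
width: 1.001
gripper_force: 0.0
```

```bash
python3 -c "
from h import *
lid('top',(172,8),.065,(.643,-.09));lid('top',(20,35),.095,(.628,.17));lid('top',(60,95),.065,(.628,.17));lid('top',None,.082,(.636,.039));
im,d=get_image('scene');cv2.imwrite('pics/s9.png',cv2.resize(im[150:360,150:450,::-1],None,fx=2.6,fy=2.6))"
```

```text
top n 609 z 0.0655 ell [643.4 -90.7] [53.1 55.2] circ [643.2 -90.8] bbox (328, 194, 29, 28)
top n 366 z 0.0955 ell [628.4 169.6] [39.8 40.8] circ [628.5 169.7] bbox (196, 200, 22, 22)
top n 65 z 0.0653 ell [629.1 171. ] [49.8 52.5] circ [620.2 159.7] bbox (206, 210, 18, 18)
top n 442 z 0.0823 ell [636.3  38.8] [44.5 45.6] circ [636.4  38.6] bbox (264, 197, 24, 24)
```

View pics/s9.png

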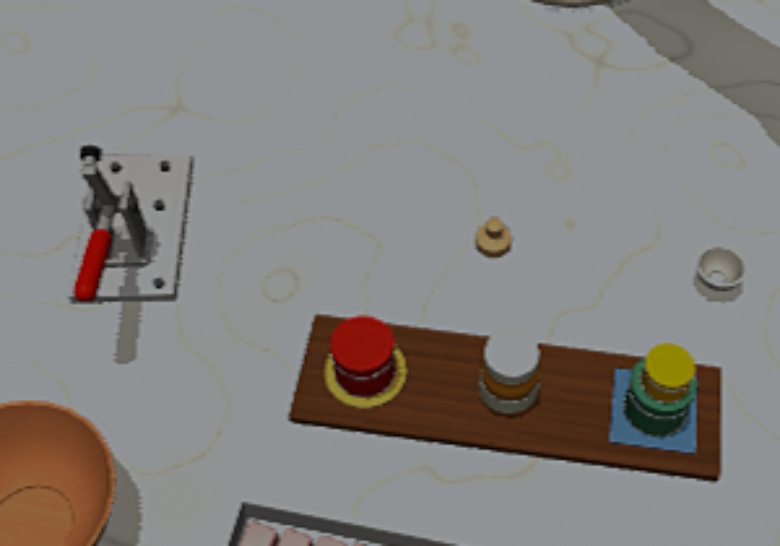

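The final picture shows the clamp open (90,265), red on the mat (363,365), the jar mid-board (510,375), and yellow on green on the tile (660,390). Everything is upright and within about 1 mm of target.

```bash
python3 -c "
from workcell import ctrl
print(ctrl.job_done())"
```

```text
the job is handed in; nothing more can be done
None
```

The clamp is flipped open and stays open, all four pieces are upright and within about 1.5 mm of their places on the board by the cameras, and the job is handed in at about 29 s of the 120 s allowed.

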